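# Bed the label jig and hold its flap on the balance

### The job

Put the larger of the two loose wooden blocks (the label bed) into the jig's pocket so that it sits flat and square on the floor, and let go of it. Then take the metal flap, lying open on its rests, by its handle bar and swing it up until it stands upright on its balance point, not tipping over towards the bed. Finish while still gripping the flap and holding it still there, and leave the loose bottles and jar at the right and the smaller block where they are.

Things in the scene. Friction and masses are not known exactly. Their poses are not given: they have to be found in the camera images.
- bed_center (a point): Centre (half-way up) of the label bed: a loose plain wooden block, 50 (its x) x 90 (its y) x 36 mm high, about 0.12 kg. The ends are alike, so it may go in either way round. It starts flat on the table left of the jig; it and the smaller block may be in each other's place.
- jig: Fixed wooden label jig; origin on the table below the pocket's centre, z up. Board 150 (x) x 228 (y: -158 to +70) x 20 mm high. On it a low rim forms the pocket, 54 (x) x 94 (y) mm inside; rim 8.4 thick, 10 high, its top 4 mm bevelled at 45 degrees to lead in. Hinge cheeks at x +-64, y -67, 70 mm high; flap rests (posts) at x +-40, y -137, 87 mm high.
- pocket_floor (a point): Centre of the pocket's floor, 20 mm above the table; its axes are the jig's. Properly seated, the bed's centre is 18 mm above it and the bed's top 36 mm.
- jig_hinge (a point): Middle of the flap's hinge line, at (0, -67, 60) mm in the jig's frame; the line runs along the jig's x.
- flap_bar (a point): Middle of the flap's round steel handle bar, 12 mm diameter, 104 mm long, parallel to the hinge line and 155 mm from it, carried by two 8 mm rods 92 mm apart; 39 mm clear between bar and plate edge. Its x is along the bar, its y from hinge to bar. It starts 143 mm from the hinge line towards the jig's -y, 119 mm above the table; upright, 215 mm above it.
- flap (a joint): Flap angle (rad). Aluminium plate 100 x 104 x 6 mm, about 0.28 kg in all, very free hinge. 0 = level over the pocket; 1.571 = upright, bar straight above the hinge: its balance point, from which it falls either way if let go; 2.75 = open on its rests (start). Bar height = 60 + 155 sin(angle) mm; bar along the jig's y = -67 + 155 cos(angle) mm.
- offcut_center (a point): Centre of the smaller loose wooden block, 38 x 58 x 24 mm high; not to be used, leave it alone.
- bottle_a: Amber bottle with metal cap, 270 mm high, 74 mm diameter, origin at its foot; standing at the right, leave alone.
- bottle_c: Smaller amber bottle, 190 mm high, 60 mm diameter, origin at its foot, also at the right; leave alone.
- jar: Glass jar with metal lid, 75 mm high, 64 mm diameter, origin at its foot, to the right of the jig; leave alone.
There are look-alikes about, which are no part of the job. What is shaped like the part that bears bed_center but black is not meant.

How it is judged:
By the outcome, as a careful person would: the job done as asked, in the order asked, and still so for the second after the job is handed in, while the arm keeps its last pose, push and grip.
It also fails if it takes over 58 s, if anything falls off the work surface, if the arm or the gripper's body presses on something with over 40 N, if the wrist force passes 120 N, or if a joint passes its speed limit or range.

### The arm

A 6-joint arm with a two-finger parallel gripper is mounted at the origin on the work surface. World frame = base frame: x ahead of the robot, y to its left, z up, the work surface at z = 0. Lengths are in m, angles in rad, forces in N, time in s.
With the tool pointing down it reaches from about 0.4 to 0.925 m from the base axis. Payload 12.5 kg.
Tool frame: the origin (TCP) lies midway between the tips of the shut fingers; the grasp point (between the pads) lies 19 mm behind it; z points along the fingers, y is the line along which they close (so a half turn about z gives the same grasp; the last joint's range is limited). The gripper opens to 95 mm and grips with 3 to 60 N. Pads are 20 mm wide; open, the fingers measure 119 mm over their backs; the gripper's body (75 mm by 180 mm) begins 59 mm behind the grasp point.
Start: joints at [1.057, 0.491, 1.559, -0, 1.092, -0.106], TCP at [0.248, 0.574, 0.215] pointing down, gripper open.
Joint ranges: [-3.1, 3.1], [-0.84, 2.19], [0.05, 2.79], [-1.13, 4.28], [0.06, 2.93], [-2.69, 2.69]. Speed limits (rad/s): [2.22, 2.22, 2.79, 3.14, 3.14, 3.14].

### API

Orientations are given as a unit quaternion [x, y, z, w].
In Python, from bench import get_obs, capture, camera_model, job, spotter gives the robot as it stands.
- The arm moves only by the tool step_arm, never from a script. Its argument "targets" is a list that holds one entry, the list of rows, each a list of 5 numbers: the closure, from 0 (fully open) to 1 (shut), then the shift along the tool's x, y, z in m, then the turn about the tool's z in degrees. In form: [[[jaw, tx, ty, tz, spin], ...]]. A call has 1 to 20 rows; each row shifts and turns the commanded pose from where the row before left it, along the tool's axes as they then stand; what a row does not reach is not made up. A row lasts 1/8 s, in which the tool goes at most 62.5 mm and 10.7 degrees, less where a joint would pass 70% of its speed; a pose out of reach is approached as far as the arm can. A call is refused whole if a number of a shift passes 0.0625 or a number of a turn 10.7, either way. A call with a gripper value outside its range is refused whole. The fingers move at their own pace and stop on an object; "force" is the grip in N (left out, the last holds). Time passes only in rows, so rows that do not move let the fingers close. It gives the time, the measured TCP pose, the force, the opening and the grip force at its end, in the units of the state.
- get_obs(): the state, without advancing time (a new reading comes with each control period).
- capture(name): name is "side" or "top"; returns the picture (384x512x3 uint8, red, green, blue); there is no depth.
- camera_model(name): a dict with "mtx" (3x3 intrinsics, pixels), "cam_to_world" (4x4, takes a point from camera to world coordinates). Camera axes: x right, y up, looking along -z (the intrinsics and any distortion apply to the point x, -y, -z); pixel columns grow to the right and rows downward; lengths in m; the calibration is good to about 2 mm. A picture is of the moment at which its call begins. camera_model takes no time and is no camera call.
- job.close_job(): hands the job in; it is judged then, once.
Trained networks look in the newest picture that a camera, given by its name, has taken for a name from the list of things; names that differ only in an ending like _2 or _b are one class to them, and where a whole thing is asked for, a point or a joint stands for the part that bears it (a point fixed in the world has none). Each returns a list of dicts, best first, with "confidence" (0 to 1); they miss things now and then, are a little off and sometimes report something else, mostly with a low value. They report only what shows in the picture. A call takes as long as a camera call. They do not tell look-alikes from the thing itself.
- spotter.cut_out(query, camera): "pixels" (384x512 bool, what is visible of it).
- spotter.pinpoint(query, camera): "xyz" ([x, y, z] in m, in the coordinates of the camera as it stood for that picture, good to about 4 mm: a listed point, or the origin of a listed thing).
The state is a dict: "t": time; "joint_positions": joint angles; "qvel": joint speeds; "joint_efforts": joint torques, N m; "eef_pos": TCP position; "ee_rot": TCP orientation; "wrist_force": force on the tool from outside, world axes, zero at the start; "torque": the same for the moment, N m; "opening": finger opening in m; "grip_force": force on a finger pad.
Only numpy, scipy, OpenCV 4.12 (cv2) and the standard library are available. Lean on these libraries where they do the work, as an engineer would, in place of code of your own. Each camera call takes 0.05 s, during which the arm holds its last target. There are 200 camera calls.

## Working session

There is one attempt and no reset: what is moved stays moved. The work goes in short steps, Python scripts to look and compute and a tool call to move; the robot and the scene stay as the last step left them, time stands still between calls to the robot, and variables do not carry over. Pictures are saved under pics/ and viewed, at most 10 in all, crops included, and the job is handed in when it is done.

Besides the shell and the picture viewer there is one more tool, called after ">>>" as name(argument=value, ...) on one line, values as JSON. step_arm: Moves the arm, as the interface text tells. Its arguments: {"type":"object","properties":{"targets":{"type":"array"},"force":{"type":"number"}},"required":["targets"]}

```bash
mkdir -p pics; ls
cat > h.py <<'E'
import numpy as np,cv2
from bench import get_obs,capture,camera_model,job,spotter
def save(name,fn,img=None):
    im=capture(name) if img is None else img
    cv2.imwrite('pics/'+fn,im[:,:,::-1]); return im
def w(cam,p):
    return (np.array(camera_model(cam)['cam_to_world'])@np.r_[p,1])[:3]
def proj(cam,P):
    m=camera_model(cam);c=np.linalg.inv(np.array(m['cam_to_world']))@np.r_[P,1]
    q=np.array(m['mtx'])@np.array([c[0],-c[1],-c[2]]);return q[:2]/q[2]
def ray(cam,uv,z):
    m=camera_model(cam);T=np.array(m['cam_to_world'])
    d=np.linalg.solve(np.array(m['mtx']),np.r_[uv,1.]);d=T[:3,:3]@(d*[1,-1,-1]);o=T[:3,3]
    return o+d*(z-o[2])/d[2]
E
python3 - <<'E'
from h import *
a=save('top','t0.png');b=save('side','s0.png')
cv2.imwrite('pics/both.png',cv2.resize(np.vstack([a,b])[:,:,::-1],None,fx=.78,fy=.78))
print({k:v for k,v in camera_model('top').items()},camera_model('side'))
for c in('top','side'):
  for q in('bed_center','offcut_center','pocket_floor','jig','jig_hinge','flap_bar','jar','bottle_a','bottle_c'):
    for r in spotter.pinpoint(q,c)[:3]:
      P=w(c,r['xyz']);print(c,q,round(r['confidence'],2),P.round(4),proj(c,P).round())
print(get_obs())
E
```

```text
pics
{'mtx': array([[351.74436523,   0.        , 254.49558046],
       [  0.        , 351.74436523, 196.34182974],
       [  0.        ,   0.        ,   1.        ]]), 'cam_to_world': array([[ 0.07174131,  0.96639362, -0.24685331,  0.24873522],
       [-0.99742177,  0.06993908, -0.01607297,  0.00131411],
       [ 0.00173188,  0.24736996,  0.96891955,  1.0653989 ],
       [ 0.        ,  0.        ,  0.        ,  1.        ]])} {'mtx': array([[485.51382537,   0.        , 263.59266666],
       [  0.        , 485.51382537, 189.69595593],
       [  0.        ,   0.        ,   1.        ]]), 'cam_to_world': array([[ 0.93116767,  0.25489204, -0.26068528,  0.06726567],
       [-0.36403022,  0.68964368, -0.62599808, -1.00016034],
       [ 0.02021802,  0.67780649,  0.73496231,  1.23475303],
       [ 0.        ,  0.        ,  0.        ,  1.        ]])}
top bed_center 0.84 [0.3643 0.4396 0.0164] [110. 236.]
top bed_center 0.72 [0.5457 0.2228 0.0184] [190. 182.]
top bed_center 0.71 [0.4642 0.3318 0.0169] [151. 206.]
top offcut_center 0.55 [0.5639 0.0395 0.0186] [249. 181.]
top offcut_center 0.5 
[... 1715 characters left out ...]
4.]
{'t': 1.0, 'joint_positions': array([ 1.05742376e+00,  4.90893440e-01,  1.55889739e+00,  3.21530424e-05,
        1.09172144e+00, -1.05577967e-01]), 'qvel': array([-0.00153804,  0.00369488,  0.00104743,  0.0014949 ,  0.00052671,
        0.00073334]), 'joint_efforts': array([ 6.21253785e-04, -6.12483716e+01, -2.58442855e+01,  6.92728464e-02,
        4.44100157e-02, -1.02398303e-05]), 'eef_pos': array([0.24783216, 0.57377806, 0.21466592]), 'ee_rot': array([ 2.02494680e-01,  9.79283362e-01,  4.26310389e-05, -1.34729650e-06]), 'wrist_force': array([0.46596391, 0.20141396, 0.7095386 ]), 'torque': array([ 0.01088927, -0.0295406 ,  0.00125917]), 'grip_force': 0.0, 'opening': 0.09515107155237468}
```

View pics/t0.png

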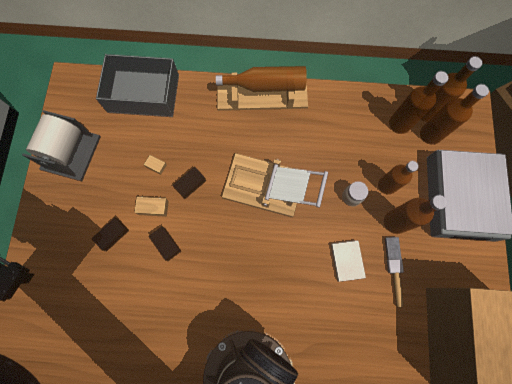

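View pics/s0.png

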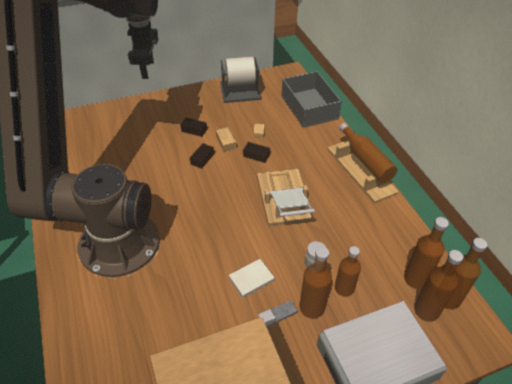

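The wooden, larger block is at top (151,206) and side (226,138), so it is the bed. Things it could be mistaken for:
- the smaller wooden block, the offcut, at top (155,163)
- black blocks at top (189,182), (110,234) and (165,243)

I'll fit known shapes to the masks, then check with a crop.

```bash
cat > fit.py <<'E'
from h import *
from scipy.optimize import minimize
def box(x0,x1,y0,y1,z0,z1): return np.array([[x,y,z] for x in(x0,x1) for y in(y0,y1) for z in(z0,z1)],float)
BED=box(-25,25,-45,45,0,36)/1e3; OFF=box(-19,19,-29,29,0,24)/1e3
BOARD=box(-75,75,-158,70,0,20)/1e3
def place(p,M):
    c,s=np.cos(p[2]),np.sin(p[2]); return M@np.array([[c,s,0],[-s,c,0],[0,0,1]])+[p[0],p[1],0]
def mask(cam,q,px):
    best=None
    for r in spotter.cut_out(q,cam):
        m=np.array(r['pixels'],np.uint8)
        n,l=cv2.connectedComponents(m); k=l[px[1],px[0]]
        if k: return (l==k)
def hullpts(M,p,cam):
    return cv2.convexHull(np.array([proj(cam,P) for P in place(p,M)],np.float32))[:,0]
def soft(h,shape=(384,512),S=4):
    m=np.zeros((shape[0]*S,shape[1]*S),np.uint8)
    cv2.fillPoly(m,[np.round((h+.5)*S*16-8).astype(np.int32)],255,shift=4)
    return cv2.resize(m,(shape[1],shape[0]),interpolation=cv2.INTER_AREA)/255.
def fit(parts,masks,p0):
    def cost(p,ms):
        c=0
        for cam,m in ms.items():
            r=np.maximum.reduce([soft(hullpts(M,p,cam)) for M in parts]); c+=np.abs(r-m).sum()/m.sum()
        return c
    out=[]
    for ms in [masks]+[{k:v} for k,v in masks.items()]:
        b=min((minimize(cost,[p0[0],p0[1],a],args=(ms,),method='Nelder-Mead',options=dict(initial_simplex=np.array([p0[0],p0[1],a])+np.array([[0,0,0],[.008,0,0],[0,.008,0],[0,0,.12]]),xatol=1e-4,fatol=1e-4)) for a in p0[2:]),key=lambda r:r.fun)
        out.append(b); print(list(ms),b.x[:2].round(4),np.degrees(b.x[2]).round(2),round(b.fun,3))
    return out[0].x
E
python3 - <<'E'
from fit import *
a=capture('top');b=capture('side'); I={'top':a,'side':b}
mb={'top':mask('top','bed_center',(151,206)),'side':mask('side','bed_center',(226,138))}
print({k:v is not None and v.sum() for k,v in mb.items()})
p=fit([BED],{k:v for k,v in mb.items() if v is not None},[.462,.332,1.4,1.7,2.0]); np.save('bed.npy',p)
mj={c:None for c in I}
for c,px in(('top',(232,195)),('side',(265,180))):
    r=spotter.cut_out('jig',c)
    mj[c]=np.array(r[0]['pixels']); print(c,mj[c].sum(),mj[c][px[1],px[0]])
CH=[box(s*64-3,s*64+3,-75,-59,20,70)/1e3 for s in(-1,1)]; 
# fill flap-covered holes via hull compare
mh={}
for c,m in mj.items():
    k=np.zeros(m.shape,np.uint8); h=cv2.convexHull(cv2.findNonZero(m.astype(np.uint8))); cv2.fillPoly(k,[h],1); mh[c]=k
    
pj=fit([BOARD]+CH,mh,[.563,.040,-.17]); np.save('jig.npy',pj)
tiles=[]
for c,(u,v,r) in (('top',(190,185,90)),('side',(265,170,90))):
    S=4
    im=cv2.resize(I[c][v-65:v+65,u-r:u+r+10,::-1],None,fx=S,fy=S,interpolation=cv2.INTER_CUBIC)
    def dr(M,p,col):
        q=np.array([proj(c,P) for P in place(p,M)])
        q=((q+.5-[u-r,v-65])*S).astype(int)
        for i in range(8):
            for j in range(i): 
                if bin(i^j).count('1')==1: cv2.line(im,tuple(map(int,q[i])),tuple(map(int,q[j])),col,1)
    dr(BED,p,(0,0,255)); dr(BOARD,pj,(255,0,0))
    dr(box(-27,27,-47,47,20,30)/1e3,pj,(0,255,0))
    cv2.imwrite(f'pics/ov_{c}.png',im)
E
```

```text
{'top': np.int64(534), 'side': np.int64(276)}Traceback (most recent call last):
  File "<stdin>", line 5, in <module>
  File "fit.py", line 28, in fit
    b=min((minimize(cost,[p0[0],p0[1],a],args=(ms,),method='Nelder-Mead',options=dict(initial_simplex=np.array([p0[0],p0[1],a])+np.array([[0,0,0],[.008,0,0],[0,.008,0],[0,0,.12]]),xatol=1e-4,fatol=1e-4)) for a in p0[2:]),key=lambda r:r.fun)
  File "fit.py", line 28, in <genexpr>
    b=min((minimize(cost,[p0[0],p0[1],a],args=(ms,),method='Nelder-Mead',options=dict(initial_simplex=np.array([p0[0],p0[1],a])+np.array([[0,0,0],[.008,0,0],[0,.008,0],[0,0,.12]]),xatol=1e-4,fatol=1e-4)) for a in p0[2:]),key=lambda r:r.fun)
           ~~~~~~~~^^^^^^^^^^^^^^^^^^^^^^^^^^^^^^^^^^^^^^^^^^^^^^^^^^^^^^^^^^^^^^^^^^^^^^^^^^^^^^^^^^^^^^^^^^^^^^^^^^^^^^^^^^^^^^^^^^^^^^^^^^^^^^^^^^^^^^^^^^^^^^^^^^^^^^^^^^^^^^^^^^^^^^^^^^^^^^^^^^^^^^^^
    res = _minimize_neldermead(fun, x0, args, callback, bounds=bounds,
                               **options)
    fxcc = func(xcc)
    fx = function(np.copy(x), *(wrapper_args + args))
  File "fit.py", line 24, in cost
    r=np.maximum.reduce([soft(hullpts(M,p,cam)) for M in parts]); c+=np.abs(r-m).sum()/m.sum()
                              ~~~~~~~^^^^^^^^^
  File "fit.py", line 15, in hullpts
    return cv2.convexHull(np.array([proj(cam,P) for P in place(p,M)],np.float32))[:,0]
                                    ~~~~^^^^^^^
  File "h.py", line 9, in proj
    m=camera_model(cam);c=np.linalg.inv(np.array(m['cam_to_world']))@np.r_[P,1]
ValueError: time passes only in moves, steps and waits
```

```bash
sed -i '2a import functools\ncamera_model=functools.lru_cache(None)(camera_model)' h.py
cat > run1.py <<'E'
from fit import *
a=capture('top');b=capture('side'); I={'top':a,'side':b}
mb={'top':mask('top','bed_center',(151,206)),'side':mask('side','bed_center',(226,138))}
mj={c:np.array(spotter.cut_out('jig',c)[0]['pixels']) for c in I}
p=fit([BED],{k:v for k,v in mb.items() if v is not None},[.462,.332,1.4,1.7,2.0]); np.save('bed.npy',p)
CH=[box(s*64-3,s*64+3,-75,-59,20,70)/1e3 for s in(-1,1)]
mh={}
for c,m in mj.items():
    print(c,m.sum()); k=np.zeros(m.shape,np.uint8); h=cv2.convexHull(cv2.findNonZero(m.astype(np.uint8))); cv2.fillPoly(k,[h],1); mh[c]=k
pj=fit([BOARD]+CH,mh,[.563,.040,-.17]); np.save('jig.npy',pj)
for c,(u,v,r) in (('top',(220,185,90)),('side',(265,170,90))):
    S=4
    im=cv2.resize(I[c][v-65:v+65,u-r:u+r+10,::-1],None,fx=S,fy=S,interpolation=cv2.INTER_CUBIC)
    def dr(M,p,col):
        q=np.array([proj(c,P) for P in place(p,M)])
        q=((q+.5-[u-r,v-65])*S).astype(int)
        for i in range(8):
            for j in range(i): 
                if bin(i^j).count('1')==1: cv2.line(im,tuple(map(int,q[i])),tuple(map(int,q[j])),col,1)
    dr(BED,p,(0,0,255)); dr(BOARD,pj,(255,0,0))
    dr(box(-27,27,-47,47,20,30)/1e3,pj,(0,255,0))
    cv2.imwrite(f'pics/ov_{c}.png',im)
E
timeout 300 python3 run1.py
```

```text
['top', 'side'] [0.4609 0.33  ] 180.15 0.15
['top'] [0.462  0.3302] 180.06 0.055
['side'] [0.4599 0.3304] 180.28 0.08
top 4058
side 2372
['top', 'side'] [0.5652 0.0364] -11.07 0.318
['top'] [0.5669 0.0337] -11.65 0.269
['side'] [0.565 0.037] -11.55 0.048
```

View pics/ov_top.png

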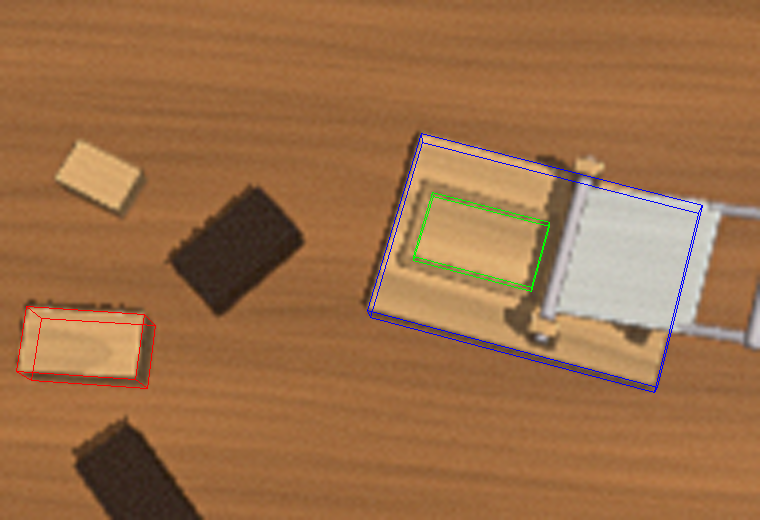

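View pics/ov_side.png

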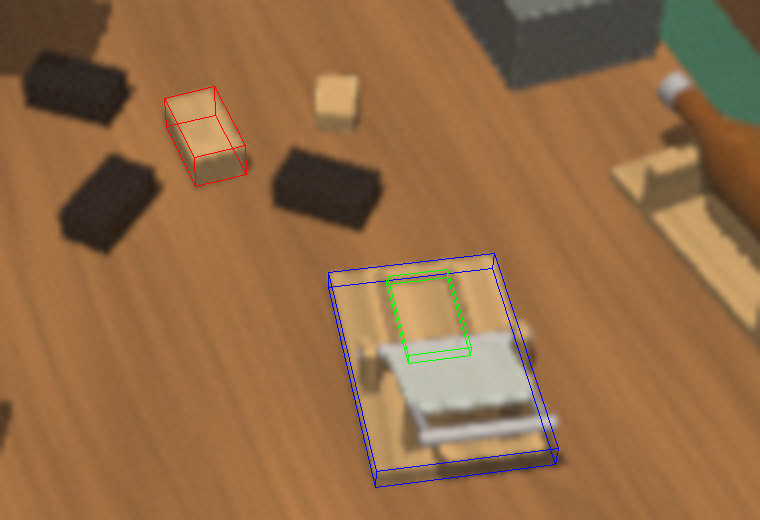

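Top crop (offset 130,120, x4): the light bed is at crop (85,343), long axis along world y; the smaller block is at (98,177); black blocks are at (235,250) and (135,470). The pocket is at (480,240) in the top crop. The choice holds: it is the larger wooden block. Next I'll refine the fits by edge contrast.

```bash
cat > edge.py <<'E'
from fit import *
def P2(cam,Q):
    m=camera_model(cam);T=np.linalg.inv(np.array(m['cam_to_world']));c=Q@T[:3,:3].T+T[:3,3]
    q=(c*[1,-1,-1])@np.array(m['mtx']).T;return (q[:,:2]/q[:,2:]).astype(np.float32)
def contrast(im,cam,p,edges,z,d=.005):
    s=[]
    for a,b,n in edges:
        t=np.linspace(0,1,40)[:,None];L=np.array(a)*(1-t)+np.array(b)*t
        v=[]
        for sg in(-1,1):
            for k in(.35,1):
                Q=np.c_[L+np.array(n)*sg*d*k,np.full(40,z)]
                uv=P2(cam,place(p,Q)); v.append(sg*cv2.remap(im,uv[None,:,0],uv[None,:,1],cv2.INTER_LINEAR).mean())
        s.append(-sum(v)/2)
    return np.mean(s)
def efit(ims,E,z,p0):
    res=[]
    for cs in (['top'],['side'],['top','side']):
        f=lambda p:-sum(contrast(ims[c],c,p,E[c],z) for c in cs)
        b=minimize(f,p0,method='Nelder-Mead',options=dict(initial_simplex=np.array(p0)+np.array([[-.002,-.002,-.02],[.004,0,0],[0,.004,0],[0,0,.04]]),xatol=1e-4,fatol=1e-3))
        print(cs,b.x[:2].round(4),np.degrees(b.x[2]).round(2),round(b.fun,1));res.append(b.x)
    return res
def rect(hx,y0,y1): return [((-hx,y0),(-hx,y1),(-1,0)),((hx,y0),(hx,y1),(1,0)),((-hx,y1),(hx,y1),(0,1)),((-hx,y0),(hx,y0),(0,-1))]
JE=[((-.075,-.15),(-.075,.065),(-1,0)),((.075,-.03),(.075,.065),(1,0)),((-.07,.07),(.07,.07),(0,1))]
JS=JE[:1]+[((.075,0),(.075,.065),(1,0)),((-.07,.07),(.07,.07),(0,1)),((-.07,-.158),(.07,-.158),(0,-1))]
E
python3 - <<'E'
from edge import *
ims={c:cv2.cvtColor(cv2.imread(f'pics/{c[0]}0.png'),cv2.COLOR_BGR2GRAY).astype(np.float32) for c in('top','side')}
print('jig');r=efit(ims,{'top':JE,'side':JS},.02,[.565,.037,-.197])
np.save('jig.npy',r[2])
print('bed');R=rect(.025,-.045,.045);r=efit(ims,{'top':R,'side':R},.036,[.461,.330,0]);np.save('bed.npy',r[2])
E
```

```text
jig
['top'] [0.5659 0.0361] -11.02 -66.8
['side'] [0.5634 0.035 ] -11.01 -38.6
['top', 'side'] [0.5653 0.0359] -10.99 -101.9
bed
['top'] [0.4615 0.3295] 1.12 -63.3
['side'] [0.4584 0.3264] 0.23 -34.1
['top', 'side'] [0.4609 0.3292] 0.75 -90.2
```

```bash
cat > go.py <<'E'
import sys,numpy as np
from scipy.spatial.transform import Rotation as R
from bench import get_obs
def go(P,yang=None):
    o=get_obs();Q=R.from_quat(o['ee_rot']);M=Q.as_matrix()
    ya=np.degrees(np.arctan2(M[1,1],M[0,1])); 
    sp=0 if yang is None else (ya-yang+90)%180-90
    M2=M@R.from_euler('z',sp,degrees=True).as_matrix()
    D=np.array(P)-o['eef_pos']
    print('t',round(o['t'],2),'pos',o['eef_pos'].round(4),'yang',ya.round(2),'tilt',M[:,2].round(4),'spin',round(sp,2),'shift old axes mm',(M.T@D*1e3).round(1),'after spin',(M2.T@D*1e3).round(1),'F',o['wrist_force'].round(1),'open',round(o['opening'],4),'grip',o['grip_force'])
if __name__=='__main__':
    a=[float(x) for x in sys.argv[1:]]; go(a[:3],a[3] if len(a)>3 else None)
E
python3 go.py .4609 .3292 .120 0.75
```

```text
t 1.5 pos [0.2478 0.5738 0.2146] yang 66.63 tilt [ 0.e+00  1.e-04 -1.e+00] spin 65.88 shift old axes mm [-292.6 -140.    94.6] after spin [-247.3  209.8   94.6] F [ 0.  -0.4  0.5] open 0.0952 grip 0.0
```

>>> step_arm(targets=[[[0, 0, 0, 0, 9.41], [0, 0, 0, 0, 9.41], [0, 0, 0, 0, 9.41], [0, 0, 0, 0, 9.41], [0, 0, 0, 0, 9.41], [0, 0, 0, 0, 9.41], [0, 0, 0, 0, 9.41], [0, -0.031, 0.026, 0, 0], [0, -0.031, 0.026, 0, 0], [0, -0.031, 0.026, 0.015, 0], [0, -0.031, 0.026, 0.016, 0], [0, -0.031, 0.026, 0.016, 0], [0, -0.031, 0.026, 0.016, 0], [0, -0.031, 0.026, 0.016, 0], [0, -0.03, 0.028, 0.016, 0], [0, 0, 0, 0, 0], [0, 0, 0, 0, 0]]], force=25)

```text
t: 3.62
eef_pos: [0.4609, 0.3299, 0.1199]
ee_rot: [0.702, 0.712, 0.0, -0.0]
wrist_force: [0.3, 0.7, -0.5]
opening: 0.095
grip_force: 0.0
```

```bash
python3 go.py .4609 .3292 .0145 0.75
```

```text
t 3.62 pos [0.4609 0.3299 0.1199] yang 0.75 tilt [ 0.e+00  2.e-04 -1.e+00] spin -0.0 shift old axes mm [ -0.8  -0.  105.4] after spin [ -0.8  -0.  105.4] F [ 0.3  0.7 -0.5] open 0.095 grip 0.0
```

>>> step_arm(targets=[[[0, 0, 0, 0.03, 0], [0, -0.001, 0, 0.03, 0], [0, 0, 0, 0.025, 0], [0, 0, 0, 0.015, 0], [0, 0, 0, 0.0055, 0], [0, 0, 0, 0, 0], [0.7, 0, 0, 0, 0], [0.7, 0, 0, 0, 0], [0.7, 0, 0, 0, 0], [0.7, 0, 0, 0, 0], [0.7, 0, 0, 0, 0], [0.7, 0, 0, 0, 0]]], force=25)

```text
t: 5.12
eef_pos: [0.4611, 0.3286, 0.0141]
ee_rot: [0.702, 0.712, -0.0, -0.0]
wrist_force: [-1.4, -0.4, 0.3]
opening: 0.05
grip_force: 25.0
```

```bash
python3 go.py .4609 .3292 .1 0.75
```

```text
t 5.12 pos [0.4611 0.3286 0.0141] yang 0.76 tilt [-1.e-04  0.e+00 -1.e+00] spin 0.01 shift old axes mm [  0.6  -0.2 -85.9] after spin [  0.6  -0.2 -85.9] F [-1.4 -0.4  0.3] open 0.05 grip 25.00012367963791
```

```bash
python3 go.py .5654 .0353 .100 -11
```

```text
t 5.12 pos [0.4611 0.3286 0.0141] yang 0.76 tilt [-1.e-04  0.e+00 -1.e+00] spin 11.76 shift old axes mm [-294.7  100.4  -85.9] after spin [-268.   158.3  -85.9] F [-1.4 -0.4  0.3] open 0.05 grip 25.00012367963791
```

>>> step_arm(targets=[[[0.7, 0, 0, -0.02, 0], [0.7, 0, 0, -0.033, 0], [0.7, 0, 0, -0.033, 0], [0.7, 0, 0, 0, 5.88], [0.7, 0, 0, 0, 5.88], [0.7, -0.034, 0.02, 0, 0], [0.7, -0.039, 0.023, 0, 0], [0.7, -0.039, 0.023, 0, 0], [0.7, -0.039, 0.023, 0, 0], [0.7, -0.039, 0.023, 0, 0], [0.7, -0.039, 0.023, 0, 0], [0.7, -0.039, 0.023, 0, 0], [0.7, 0, 0, 0, 0], [0.7, 0, 0, 0, 0], [0.7, 0, 0, 0, 0]]])

```text
t: 7.0
eef_pos: [0.5647, 0.0364, 0.1001]
ee_rot: [0.771, 0.637, -0.0, -0.0]
wrist_force: [0.2, 0.1, -2.0]
opening: 0.0498
grip_force: 25.0
```

```bash
python3 go.py .5654 .0353 .100 -11
python3 - <<'E'
from edge import *
a=save('top','t1.png');b=save('side','s1.png')
S=4
t=[]
for c,im,z0 in(('top',a,.0861),('side',b,.0861)):
    u,v=proj(c,[.565,.035,.08]).round().astype(int)
    k=cv2.resize(im[v-60:v+60,u-48:u+48,::-1],None,fx=S,fy=S,interpolation=cv2.INTER_CUBIC)
    def dr(M,p,col):
        q=((P2(c,place(p,M))+.5-[u-48,v-60])*S).astype(int)
        for i in range(8):
            for j in range(i):
                if bin(i^j).count('1')==1: cv2.line(k,tuple(map(int,q[i])),tuple(map(int,q[j])),col,1)
    o=get_obs()['eef_pos'];ya=np.radians(-11)
    dr(BED+[0,.0006,o[2]-.0141],[o[0],o[1],ya],(0,0,255)); dr(BOARD,np.load('jig.npy'),(255,0,0))
    t.append(k)
cv2.imwrite('pics/ov1.png',np.hstack(t))
E
```

```text
t 7.0 pos [0.5647 0.0364 0.1001] yang -10.92 tilt [-4.e-04  2.e-04 -1.e+00] spin 0.08 shift old axes mm [-0.9  0.9  0.1] after spin [-0.9  0.9  0.1] F [ 0.2  0.1 -2. ] open 0.0498 grip 24.999874234199524
```

View pics/ov1.png

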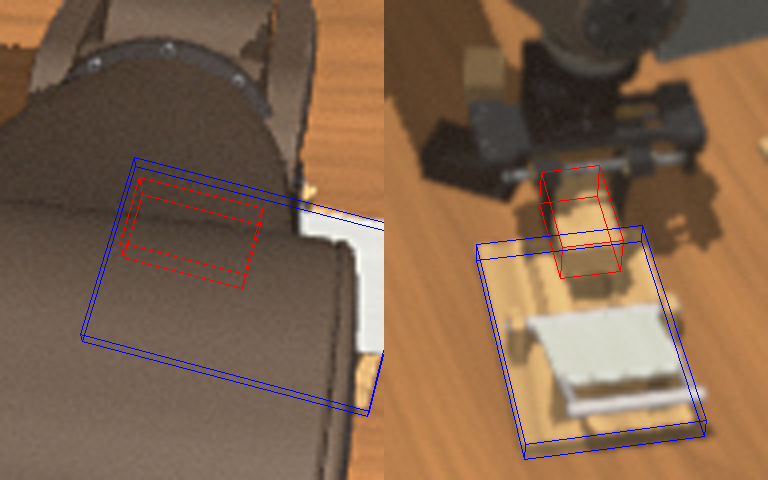

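The block hangs square between the pads at right-half (590,220), matching the predicted box. I'll correct about 1 mm and descend.

>>> step_arm(targets=[[[0.7, -0.0009, 0.0009, 0.012, 0.08], [0.7, 0, 0, 0.017, 0], [0.7, 0, 0, 0.017, 0], [0.7, 0, 0, 0.006, 0], [0.7, 0, 0, 0.003, 0], [0.7, 0, 0, 0.003, 0], [0.7, 0, 0, 0.003, 0], [0.7, 0, 0, 0, 0]]])

```text
t: 8.1
eef_pos: [0.5657, 0.0344, 0.0393]
ee_rot: [0.772, 0.636, 0.0, -0.0]
wrist_force: [-1.3, 1.1, -0.2]
opening: 0.0496
grip_force: 25.0
```

```bash
python3 go.py .5654 .0353 .0341 -11
```

```text
t 8.1 pos [0.5657 0.0344 0.0393] yang -11.08 tilt [-0.e+00  2.e-04 -1.e+00] spin -0.08 shift old axes mm [ 0.8 -0.5  5.2] after spin [ 0.8 -0.5  5.2] F [-1.3  1.1 -0.2] open 0.0496 grip 24.99156028032303
```

>>> step_arm(targets=[[[0.7, 0.0008, -0.0005, 0.0015, 0], [0.7, 0, 0, 0.0015, 0], [0.7, 0, 0, 0.0015, 0], [0.7, 0, 0, 0.001, 0], [0.7, 0, 0, 0, 0]]])

```text
t: 8.72
eef_pos: [0.5656, 0.0352, 0.0341]
ee_rot: [0.772, 0.636, 0.0, 0.0]
wrist_force: [-1.9, -0.2, 6.1]
opening: 0.0498
grip_force: 25.0
```

```bash
python3 go.py .5654 .0353 .0341 -11
```

```text
t 8.72 pos [0.5656 0.0352 0.0341] yang -11.08 tilt [ 3.e-04  0.e+00 -1.e+00] spin -0.08 shift old axes mm [ 0.1 -0.2  0. ] after spin [ 0.1 -0.2  0. ] F [-1.9 -0.2  6.1] open 0.0498 grip 24.993192851543427
```

>>> step_arm(targets=[[[0.3, 0, 0, 0, 0], [0.3, 0, 0, 0, 0], [0.3, 0, 0, 0, 0], [0.3, 0, 0, -0.005, 0], [0.3, 0, 0, -0.02, 0], [0.3, 0, 0, -0.04, 0], [0.3, 0, 0, -0.04, 0], [0.3, 0, 0, -0.04, 0], [0.5, 0, 0, -0.04, 0], [0.5, 0, 0, 0, 10], [0.5, 0, 0, 0, 10], [0.5, 0, 0, 0, 10], [0.5, 0, 0, 0, 10], [0.5, 0, 0, 0, 10], [0.5, 0, 0, 0, 10], [0.5, 0, 0, 0, 10], [0.5, 0, 0, 0, 10], [0.5, 0, 0, 0, 9.9], [0.5, 0, 0, 0, 0]]])

```text
t: 11.1
eef_pos: [0.5654, 0.0352, 0.2189]
ee_rot: [0.995, -0.095, 0.0, -0.0]
wrist_force: [-0.1, -1.1, 0.4]
opening: 0.0473
grip_force: 0.0
```

```bash
python3 go.py .5255 -.1703 .180 -101
python3 - <<'E'
from edge import *
b=save('side','s2.png');S=5
c='side';u,v=280,190
k=cv2.resize(b[v-50:v+50,u-60:u+60,::-1],None,fx=S,fy=S,interpolation=cv2.INTER_CUBIC)
p=[.5655,.0359,np.radians(-11)]
q=((P2(c,place(p,np.vstack([BED+[0,0,.02],[[-.052,-.210,.119],[.052,-.210,.119]]])))+.5-[u-60,v-50])*S).astype(int)
for i in range(8):
    for j in range(i):
        if bin(i^j).count('1')==1: cv2.line(k,tuple(map(int,q[i])),tuple(map(int,q[j])),(0,0,255),1)
cv2.line(k,tuple(map(int,q[8])),tuple(map(int,q[9])),(255,0,0),1)
cv2.imwrite('pics/ov2.png',k)
for c in('top','side'):
    capture(c)
    for qn in('bed_center','flap_bar'):
        for r in spotter.pinpoint(qn,c): print(c,qn,round(r['confidence'],2),w(c,r['xyz']).round(4))
E
```

```text
t 11.1 pos [0.5654 0.0352 0.2189] yang -100.91 tilt [ 2.e-04  1.e-04 -1.e+00] spin 0.09 shift old axes mm [ -0.3 209.4  38.9] after spin [  0.  209.4  38.9] F [-0.1 -1.1  0.4] open 0.0473 grip 0.0
top flap_bar 0.96 [ 0.5255 -0.1697  0.1185]
side bed_center 0.96 [0.3518 0.2765 0.0194]
side bed_center 0.7 [0.5431 0.2232 0.0163]
side bed_center 0.54 [0.3656 0.445  0.0165]
side bed_center 0.53 [0.5686 0.0394 0.0371]
side flap_bar 0.8 [ 0.5239 -0.1684  0.117 ]
```

View pics/ov2.png

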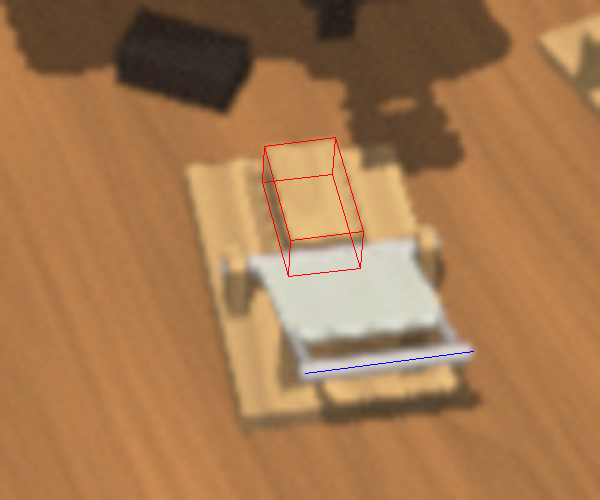

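The side crop shows the bed in the pocket at crop (315,205), matching the seated box, and the bar at (388,362) on its predicted line. Now to the bar.

>>> step_arm(targets=[[[0.58, 0, 0.02, 0, 0.09], [0.58, 0, 0.035, 0, 0], [0.58, 0, 0.035, 0, 0], [0.58, 0, 0.035, 0, 0], [0.58, 0, 0.035, 0, 0], [0.58, 0, 0.03, 0, 0], [0.58, 0, 0.0194, 0, 0], [0.58, 0, 0, 0, 0], [0.58, 0, 0, 0.03, 0], [0.58, 0, 0, 0.03, 0], [0.58, 0, 0, 0, 0], [0.58, 0, 0, 0, 0]]], force=15)

```text
t: 12.95
eef_pos: [0.5259, -0.17, 0.1596]
ee_rot: [0.995, -0.096, 0.001, 0.0]
wrist_force: [-0.3, -0.2, -0.6]
opening: 0.0398
grip_force: 0.0
```

```bash
python3 go.py .5255 -.1703 .100 -101
```

```text
t 12.95 pos [ 0.5259 -0.17    0.1596] yang -101.03 tilt [ 1.e-03 -3.e-04 -1.e+00] spin -0.03 shift old axes mm [-0.4  0.3 59.6] after spin [-0.4  0.3 59.6] F [-0.3 -0.2 -0.6] open 0.0398 grip 0.0
```

>>> step_arm(targets=[[[0.58, 0, 0, 0.02, 0], [0.58, 0, 0, 0.02, 0], [0.58, 0, 0, 0.015, 0], [0.58, 0, 0, 0.0046, 0], [0.58, 0, 0, 0, 0], [0.8, 0, 0, 0, 0], [0.95, 0, 0, 0, 0], [0.95, 0, 0, 0, 0], [0.95, 0, 0, 0, 0], [0.95, 0, 0, 0, 0], [0.95, 0, 0, 0, 0]]], force=15)

```text
t: 14.32
eef_pos: [0.5257, -0.1688, 0.0992]
ee_rot: [0.995, -0.097, 0.0, -0.001]
wrist_force: [3.1, 12.4, 2.4]
opening: 0.012
grip_force: 15.0
```

```bash
python3 go.py .5255 -.1703 .100 -101
```

```text
t 14.32 pos [ 0.5257 -0.1688  0.0992] yang -101.09 tilt [ 5.0e-04  2.1e-03 -1.0e+00] spin -0.09 shift old axes mm [ 0.1  1.5 -0.8] after spin [ 0.1  1.5 -0.8] F [ 3.1 12.4  2.4] open 0.012 grip 15.011753886938095
```

>>> step_arm(targets=[[[0.95, 0, -0.001, 0, 0], [0.95, 0, -0.0008, 0, 0], [0.95, 0, 0, 0, 0], [0.95, 0, 0, 0, 0]]], force=15)

```text
t: 14.82
eef_pos: [0.5257, -0.1687, 0.0992]
ee_rot: [0.995, -0.097, 0.0, 0.0]
wrist_force: [-0.8, -0.4, 5.0]
opening: 0.0115
grip_force: 15.0
```

```bash
python3 go.py .5255 -.1703 .100 -101
```

```text
t 14.82 pos [ 0.5257 -0.1687  0.0992] yang -101.08 tilt [ 3.e-04 -0.e+00 -1.e+00] spin -0.08 shift old axes mm [ 0.1  1.6 -0.8] after spin [ 0.1  1.6 -0.8] F [-0.8 -0.4  5. ] open 0.0115 grip 15.012338161468506
```

```bash
python3 -c "
import numpy as np
t=np.linspace(2.75,np.pi/2,31);y=155*np.cos(t);z=155*np.sin(t)
Y=np.round(-(y-y[0]),1);Z=np.round(-(z-z[0]),1)
print([[round(a/1e3,4),round(b/1e3,4)] for a,b in zip(np.diff(Y),np.diff(Z))],Y[-1],Z[-1])"
```

```text
[[np.float64(-0.0024), np.float64(-0.0056)], [np.float64(-0.0027), np.float64(-0.0055)], [np.float64(-0.0029), np.float64(-0.0053)], [np.float64(-0.003), np.float64(-0.0053)], [np.float64(-0.0033), np.float64(-0.0051)], [np.float64(-0.0035), np.float64(-0.005)], [np.float64(-0.0037), np.float64(-0.0049)], [np.float64(-0.0038), np.float64(-0.0047)], [np.float64(-0.0041), np.float64(-0.0046)], [np.float64(-0.0042), np.float64(-0.0044)], [np.float64(-0.0044), np.float64(-0.0042)], [np.float64(-0.0045), np.float64(-0.004)], [np.float64(-0.0047), np.float64(-0.0039)], [np.float64(-0.0049), np.float64(-0.0037)], [np.float64(-0.005), np.float64(-0.0035)], [np.float64(-0.0051), np.float64(-0.0033)], [np.float64(-0.0053), np.float64(-0.003)], [np.float64(-0.0053), np.float64(-0.0029)], [np.float64(-0.0055), np.float64(-0.0027)], [np.float64(-0.0056), np.float64(-0.0024)], [np.float64(-0.0057), np.float64(-0.0022)], [np.float64(-0.0057), np.float64(-0.002)], [np.float64(-0.0059), np.float64(-0.0018)], [np.float64(-0.0058), np.float64(-0.0016)], [np.float64(-0.006), np.float64(-0.0013)], [np.float64(-0.006), np.float64(-0.001)], [np.float64(-0.006), np.float64(-0.0009)], [np.float64(-0.0061), np.float64(-0.0006)], [np.float64(-0.0061), np.float64(-0.0003)], [np.float64(-0.0061), np.float64(-0.0001)]] -143.3 -95.8
```

>>> step_arm(targets=[[[0.95, 0, -0.0024, -0.0056, 0], [0.95, 0, -0.0027, -0.0055, 0], [0.95, 0, -0.0029, -0.0053, 0], [0.95, 0, -0.003, -0.0053, 0], [0.95, 0, -0.0033, -0.0051, 0], [0.95, 0, -0.0035, -0.005, 0], [0.95, 0, -0.0037, -0.0049, 0], [0.95, 0, -0.0038, -0.0047, 0], [0.95, 0, -0.0041, -0.0046, 0], [0.95, 0, -0.0042, -0.0044, 0], [0.95, 0, -0.0044, -0.0042, 0], [0.95, 0, -0.0045, -0.004, 0], [0.95, 0, -0.0047, -0.0039, 0], [0.95, 0, -0.0049, -0.0037, 0], [0.95, 0, -0.005, -0.0035, 0], [0.95, 0, 0, 0, 0]]], force=15)

```text
t: 16.82
eef_pos: [0.5372, -0.1128, 0.17]
ee_rot: [0.995, -0.096, 0.001, 0.001]
wrist_force: [-1.1, -5.5, 5.3]
opening: 0.0113
grip_force: 15.0
```

```bash
python3 go.py .5530 -.0280 .195 -101
```

```text
t 16.82 pos [ 0.5372 -0.1128  0.17  ] yang -101.03 tilt [ 0.0022 -0.0015 -1.    ] spin -0.03 shift old axes mm [ -0.7 -86.2 -25. ] after spin [ -0.6 -86.2 -25. ] F [-1.1 -5.5  5.3] open 0.0113 grip 14.999079555273056
```

>>> step_arm(targets=[[[0.95, 0, -0.0051, -0.0033, 0], [0.95, 0, -0.0053, -0.003, 0], [0.95, 0, -0.0053, -0.0029, 0], [0.95, 0, -0.0055, -0.0027, 0], [0.95, 0, -0.0056, -0.0024, 0], [0.95, 0, -0.0057, -0.0022, 0], [0.95, 0, -0.0057, -0.002, 0], [0.95, 0, -0.0059, -0.0018, 0], [0.95, 0, -0.0058, -0.0016, 0], [0.95, 0, -0.006, -0.0013, 0], [0.95, 0, -0.006, -0.001, 0], [0.95, 0, -0.006, -0.0009, 0], [0.95, 0, -0.0061, -0.0006, 0], [0.95, 0, -0.0061, -0.0003, 0], [0.95, 0, -0.0061, -0.0001, 0], [0.95, 0, 0, 0, 0], [0.95, 0, 0, 0, 0], [0.95, 0, 0, 0, 0]]], force=15)

```text
t: 19.08
eef_pos: [0.553, -0.028, 0.1947]
ee_rot: [0.995, -0.097, -0.0, -0.0]
wrist_force: [0.8, -0.8, 1.3]
opening: 0.0117
grip_force: 15.0
```

```bash
python3 go.py .5530 -.0280 .195 -101
python3 - <<'E'
from h import *
b=save('side','s3.png');u,v=proj('side',[.555,-.02,.12]).round().astype(int)
cv2.imwrite('pics/c3.png',cv2.resize(b[v-55:v+55,u-65:u+65,::-1],None,fx=5,fy=5,interpolation=cv2.INTER_CUBIC))
for r in spotter.pinpoint('flap_bar','side')+spotter.pinpoint('jig_hinge','side'): print(round(r['confidence'],2),w('side',r['xyz']).round(4))
E
```

```text
t 19.07 pos [ 0.553  -0.028   0.1947] yang -101.08 tilt [-5.e-04  2.e-04 -1.e+00] spin -0.08 shift old axes mm [ 0.   0.  -0.3] after spin [ 0.   0.  -0.3] F [ 0.8 -0.8  1.3] open 0.0117 grip 14.99997854232788
0.73 [ 0.5513 -0.0275  0.2107]
0.89 [ 0.5492 -0.0281  0.0572]
0.52 [0.56   0.0356 0.0158]
```

View pics/c3.png

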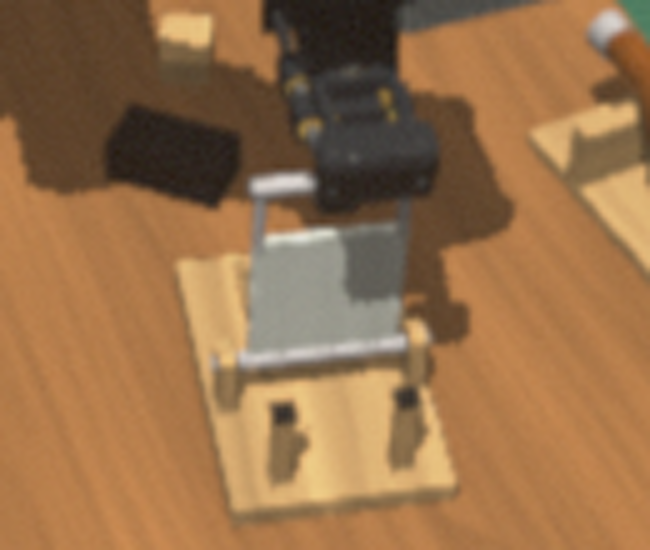

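The crop shows the flap standing upright, with the bar in the gripper at (285,185) directly over the hinge line at (325,350). Wrist forces are near zero. Handing in.

```bash
python3 -c "
from bench import job
print(job.close_job())"
```

```text
the job is handed in; nothing more can be done
None
```

The label bed is seated in the pocket and released, and the flap is upright and still gripped at its balance point; I handed the job in at about 19 s without touching the bottles, jar or smaller block, and the verdict was not shown.

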